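Unload the spun tube from the angle rotor

TASK

The spin is over and the bench centrifuge's lid stands open: lift the clear rotor cover off by its black knob and set it down flat on the free bench beside the machine, then draw the orange-capped tube out along its slanted sleeve and turn it upright, never tipping it flatter than it lay in the rotor, so that what has settled in it stays put. Finish while holding it: the gripper keeps it upright and still, tip at least 15 cm above the bench, out beside the machine and not over it. Leave the white-capped balance tube in its sleeve and do not disturb the timer, marker pen and brown bottle.

Things in the scene. Friction and masses are not known exactly. Their poses are not given: they have to be found in the camera images.
- centrifuge: fixed bench centrifuge: light grey round drum 254 mm across, 105 mm high, open at the top (212 mm wide, floor 44 mm above the bench); console towards -x reaches 155 mm from the axis; the round lid stands open at the back (+x), from 120 mm behind the axis, top 380 mm above the bench, fixed. The bench to its left (+y) is free. Origin on the drum axis at bench height, z up
- rotor: aluminium rotor, turns about the drum's axis with friction 0.04 N m. Origin on the axis 50 mm above the bench, z up. Six sleeves, bore 17.6 mm, rim 28 mm across, 42 mm deep, every 60 degrees, leaning 45 degrees: bottom outwards, mouth up and towards the axis. Steel hub 26 mm across, top at z = 70 mm. Orange tube's sleeve is towards its +x, white tube's towards its -x, four are empty
- sleeve_mouth (a point): centre of the mouth of the sample tube's sleeve, at x = 61, z = 47 mm in the rotor's frame. The tube comes out along (-0.707, 0, 0.707) of the rotor's frame and must travel 42 mm to be free
- cover_knob (a point): loose clear rotor cover, 90 g, a shallow dome 160 mm across, open below. This point: in its black knob (30 mm across, 28 mm tall), on the axis, 46 mm above the skirt's lower edge, 14 mm under the knob's top, 16 mm above the dome's top face; z up. A socket 10 mm deep sits loosely on the hub: lift it straight up 25 mm or more to free it. Set down, it stands on its skirt
- rotor_cover: the same cover; origin on its axis at the lower edge of the skirt (58 mm above the rotor's origin at the start, 0 on the bench), z up
- sample_tube_mid (a point): loose screw-cap tube with ORANGE cap, 20 g, 78 mm long: frosted body 16 mm across, conical tip, ribbed cap 20 mm across and 16 mm long. This point is half-way along, 39 mm from tip and cap top; z points to the cap. Seated, the top 36 mm stand out of the sleeve; the cap's top centre is then 36 mm from the rotor's axis, 122 mm above the bench
- sample_tube_tip (a point): lower tip of the orange-capped tube, 39 mm from its middle; axes as the tube's
- sample_tube: the same tube; origin at its tip, z to the cap
- balance_tube_mid (a point): middle of the WHITE-capped balance tube, same make and size, seated in the opposite sleeve; stays there. z to the cap
- timer: bystander: white bench timer 62 mm wide, 62 mm high, 20 mm thick, standing left of and behind the centrifuge; origin under its centre
- marker: bystander: blue marker pen, 133 x 14 mm, lying on the right near the bench's front edge; origin under its centre
- reagent_amber: bystander: brown stoppered reagent bottle, 62 mm across, 125 mm high, left of and behind the centrifuge; origin under its centre

How it is judged (in metres and radians):
On the way, in this order (a step that is already met when the one before it is completed fails the run):
1. the rotor cover is set down flat on the bench, beside the machine and let go (height (world z) of rotor_cover below 0.006 m and angle between rotor_cover's own z axis and vertical below 0.09 rad and horizontal distance between rotor_cover and centrifuge above 0.19 m and contact force between the fingers and rotor_cover below 0.05 N and linear speed of rotor_cover below 0.02 m/s), for 0.2 s.
2. the orange-capped tube is drawn fully clear of its sleeve (z of sample_tube_tip in the frame of rotor above 0.05 m and contact force between the fingers and sample_tube above 0.5 N), for 0.1 s.
At the end, for the whole second after the job is handed in: gripper holds the orange-capped tube still, within 10 degrees of upright, tip 145 mm or more above the bench, 150 mm or more from the drum axis in plan, touching nothing else; cover flat on the bench, centre 190 mm or more from the drum axis; balance tube still in its sleeve (angle between sample_tube's own z axis and vertical below 0.17 rad and height (world z) of sample_tube_tip above 0.145 m and horizontal distance between sample_tube_mid and centrifuge above 0.15 m and contact force between the fingers and sample_tube above 0.5 N and contact force between sample_tube and centrifuge below 0.05 N and contact force between sample_tube and rotor below 0.05 N and contact force between sample_tube and rotor_cover below 0.05 N and linear speed of sample_tube below 0.03 m/s and height (world z) of rotor_cover below 0.006 m and angle between rotor_cover's own z axis and vertical below 0.09 rad and horizontal distance between rotor_cover and centrifuge above 0.19 m and z of balance_tube_mid in the frame of rotor below 0.055 m); the arm keeps its last pose, push and grip.
It fails at once if the orange-capped tube is tipped clearly flatter than it lay in the rotor (more than 60 degrees from upright) (angle between sample_tube's own z axis and vertical above 1.05 rad).
It fails at once if the balance tube is pulled 15 mm or more out of its sleeve (z of balance_tube_mid in the frame of rotor above 0.055 m).
It fails at once if a bystander (timer, marker, brown bottle) is moved by 30 mm or more (distance of any of timer, marker, reagent_amber from where it was at the start of the episode above 0.03 m).
It also fails if it takes over 56 s, if anything falls off the work surface, if the arm or the gripper's body presses on something with over 40 N, if the wrist force passes 120 N, or if a joint passes its speed limit or range.

ROBOT

A 6-joint arm with a two-finger parallel gripper is mounted at the origin on a cart in front of the work surface, level with it; the furniture and walls round the work are solid. World frame = base frame: x ahead of the robot, y to its left, z up, the work surface at z = 0. Lengths are in mm, angles in rad, forces in N, time in s.
With the tool pointing down it reaches from about 275 to 1000 mm from the base axis. Payload 8.4 kg.
Tool frame: the origin (TCP) lies at the very end of the fingers, on their centre line; the grasp point (between the pads) lies 19 mm behind it; z points along the fingers, y is the direction in which the jaws open and shut (so a half turn about z gives the same grasp; the last joint's range is limited). The gripper opens to 85 mm and grips with 20 to 120 N. Pads are 22 mm wide; open, the fingers measure 114 mm over their backs; the gripper's body (76 mm by 85 mm) begins 54 mm behind the grasp point. The pads swing forward as they close: fully open they stand 13 mm farther back than shut.
Start: joints at [-1.337, 0.353, 1.633, -0, 1.155, -0.002], TCP at [146.011, -607.708, 231.281] pointing down, gripper open.
Joint ranges: [-2.63, 2.63], [-0.92, 2.1], [0.06, 2.66], [-1.3, 4.44], [0, 2.69], [-3.02, 3.02]. Speed limits (rad/s): [2.22, 2.22, 2.79, 3.14, 3.14, 3.14].

INTERFACE

Orientations are given as [roll, pitch, yaw] about the fixed x, y, z axes, in that order (R = Rz(yaw) Ry(pitch) Rx(roll)).
In Python, from rig import r gives the robot as it stands.
- The arm moves only by the tool jog_arm, never from a script. Its argument "increments" is text: rows parted by semicolons, each of 7 numbers parted by spaces: the shift along the tool's x, y, z in cm, then the turn, a rotation vector about the tool's x, y, z in rad, then the opening, from -1 (shut) to 1 (fully open). A call has exactly 8 rows; each row shifts and turns the commanded pose from where the row before left it, along the tool's axes as they then stand; what a row does not reach is not made up. A row lasts 1/10 s, in which the tool goes at most 50 mm and 8.59 degrees, less where a joint would pass 70% of its speed; a pose out of reach is approached as far as the arm can. A call with a gripper value outside its range is refused whole. The fingers move at their own pace and stop on an object; "squeeze" is the grip in N (left out, the last holds). Time passes only in rows, so rows that do not move let the fingers close, or fill a call up. It gives the time, the measured TCP pose, the force and the opening at its end, in the units of the state.
- r.sense(): the state, without advancing time (a new reading comes with each control period).
- r.grab_frame(name): name is "scene" or "top" or "wrist"; returns the picture (420x560x3 uint8, red, green, blue); there is no depth.
- r.camera_info(name): a dict with "K" (3x3 intrinsics, pixels), "rvec" (rotation vector, rad) and "tvec" (3), from world to camera coordinates, as OpenCV has them. Camera axes: x right, y down, z forward; pixel columns grow to the right and rows downward; lengths in mm; the calibration is good to about 2 mm. The wrist camera is an equidistant fisheye: a pixel r from the principal point sees the ray r / f radians off the axis. A picture is of the moment at which its call begins: read the wrist's pose just before it. camera_info takes no time and is no camera call; for the wrist camera it gives the pose at the moment of the call.
- r.sign_off(): hands the job in, once; it reports no verdict.
The state is a dict: "clock": time; "qpos": joint angles; "qvel": joint speeds; "joint_efforts": joint torques, N m; "eef_pos": TCP position; "tcp_rot": TCP orientation; "contact_force": force on the tool from outside, world axes, zero at the start; "wrist_torque": the same for the moment, N m; "opening": opening from 0.0 (shut) to 1.0 (fully open).
Only numpy, scipy, OpenCV 4.12 (cv2) and the standard library are available. Lean on these libraries where they do the work, as an engineer would, in place of code of your own. Each camera call takes 0.05 s, during which the arm holds its last target.

## Working session

There is one attempt and no reset: what is moved stays moved. The work goes in short steps, Python scripts to look and compute and a tool call to move; the robot and the scene stay as the last step left them, time stands still between calls to the robot, and variables do not carry over. Pictures are saved under pics/ and viewed, and the job is handed in when it is done.

Besides the shell and the picture viewer there is one more tool, called after "Request:" as name(argument=value, ...), one argument or row to a line, values as JSON. jog_arm: Moves the arm, as the interface text tells. Its arguments: {"type":"object","properties":{"increments":{"type":"string"},"squeeze":{"type":"number"}},"required":["increments"]}

```bash
mkdir -p pics; ls
python3 - <<'E'
from rig import r
import cv2
s=r.sense();print(s)
for n in ["scene","top"]:
    f=r.grab_frame(n);cv2.imwrite(f"pics/{n}0.png",cv2.cvtColor(f,cv2.COLOR_RGB2BGR));print(n,r.camera_info(n))
print(r.camera_info("wrist"))
E
```

```text
pics
{'clock': 0.0, 'qpos': array([-1.33741970e+00,  3.53648106e-01,  1.63417882e+00,  7.18015981e-06,
        1.15520937e+00, -2.37824452e-03]), 'qvel': array([ 0.00092704, -0.00105239, -0.00118415, -0.0002853 ,  0.00022618,
        0.0008027 ]), 'joint_efforts': array([ 8.23314567e-04, -6.05236173e+01, -3.42064941e+01, -1.12807620e-04,
        9.31434974e-03,  7.47473017e-07]), 'eef_pos': array([ 145.88403578, -607.21540994,  230.54259878]), 'tcp_rot': array([-3.14014903e+00, -9.99809407e-06,  2.35751964e-01]), 'contact_force': array([-0.02704994, -0.65435089,  0.26264552]), 'wrist_torque': array([ 0.0118844 , -0.01808583,  0.00423987]), 'opening': 1.0037818704221857}
scene {'K': array([[483.71371823,   0.        , 282.97147605],
       [  0.        , 483.71371823, 213.03199542],
       [  0.        ,   0.        ,   1.        ]]), 'rvec': array([ 1.06497423, -2.11807426,  1.28190991]), 'tvec': array([ 351.78708477,  291.65717336, 1096.08716345])}
top {'K': array([[449.28355334,   0.        , 273.85925693],
       [  0.        , 449.28355334, 205.63002476],
       [  0.        ,   0.        ,   1.        ]]), 'rvec': array([ 2.16236709, -2.21013961,  0.13046455]), 'tvec': array([  51.41266558,  551.16369477, 1242.55352827])}
{'K': array([[325.1922621 ,   0.        , 279.84601984],
       [  0.        , 325.1922621 , 210.74945533],
       [  0.        ,   0.        ,   1.        ]]), 'rvec': array([-2.25059002,  1.77316415,  0.30094403]), 'tvec': array([-625.17560059,  -42.94858569,  382.01741123])}
```

View pics/scene0.png

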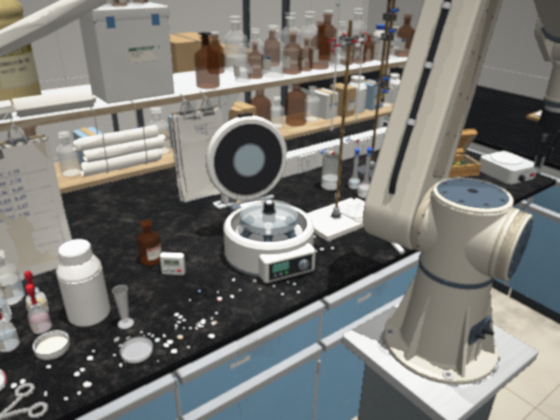

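View pics/top0.png

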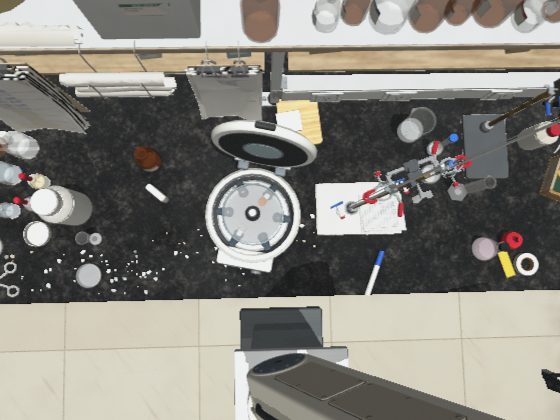

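```bash
cat > h.py <<'E'
import numpy as np,cv2
from rig import r
def proj(n,P):
    c=r.camera_info(n);return cv2.projectPoints(np.float64(P).reshape(-1,1,3),c['rvec'],c['tvec'],c['K'],None)[0].reshape(-1,2)
def ray(n,uv,c=None):
    c=c or r.camera_info(n);R=cv2.Rodrigues(c['rvec'])[0];C=-R.T@c['tvec'].ravel()
    K=c['K'];x=(uv[0]-K[0,2])/K[0,0];y=(uv[1]-K[1,2])/K[1,1]
    if n=='wrist':
        t=np.hypot(x,y);k=np.sin(t)/max(t,1e-9);d=np.array([x*k,y*k,np.cos(t)])
    else: d=np.array([x,y,1.])
    d=R.T@d
    return C,d/np.linalg.norm(d)
def onz(n,uv,z,c=None):
    C,d=ray(n,uv,c);return C+d*(z-C[2])/d[2]
E
python3 - <<'E'
import cv2
a=cv2.imread('pics/top0.png')[120:280,170:340];b=cv2.imread('pics/scene0.png')[180:290,210:330]
cv2.imwrite('pics/tc.png',cv2.resize(a,None,fx=4,fy=3.7,interpolation=2) if 0 else cv2.resize(a,None,fx=3.7,fy=3.7,interpolation=2));cv2.imwrite('pics/sc.png',cv2.resize(b,None,fx=5,fy=5,interpolation=2))
E
```

```text
(no output)
```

View pics/tc.png

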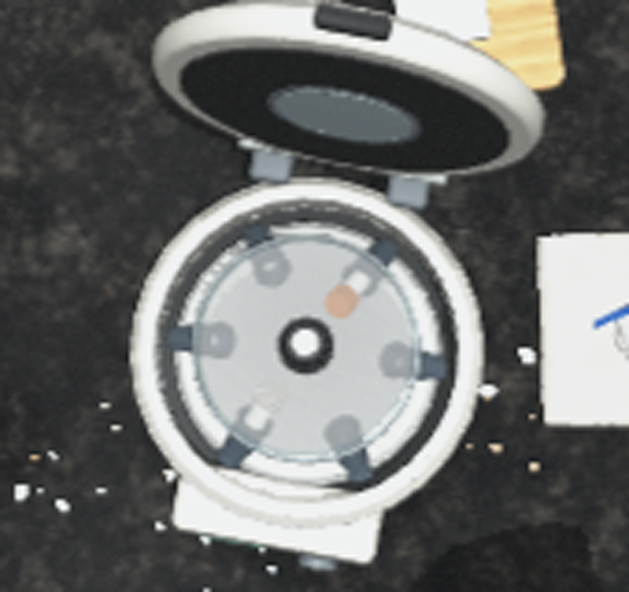

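View pics/sc.png

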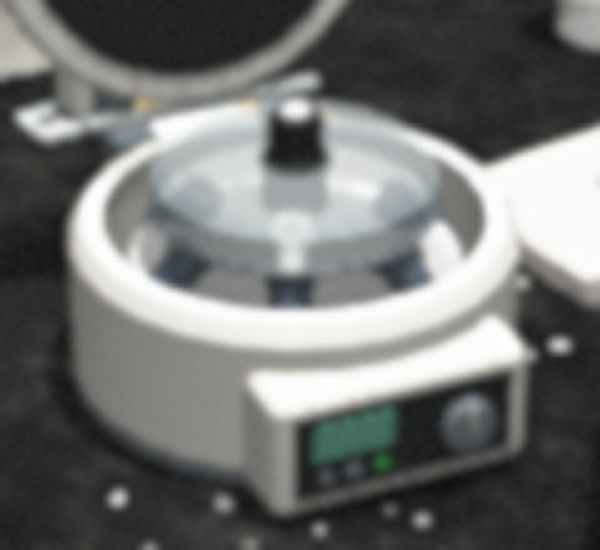

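Run:
```python
from h import *
for n,uv in [('top',(252.4,213.3)),('scene',(269,208))]:
    print(n,[onz(n,uv,z).round(1) for z in (154,160,168)])
# rim ellipse in top
im=cv2.imread('pics/top0.png');hsv=cv2.cvtColor(im,cv2.COLOR_BGR2HSV)
m=((hsv[...,0]>5)&(hsv[...,0]<20)&(hsv[...,1]>70)).astype('uint8');m[:,:230]=0;m[:,275:]=0;m[:190]=0;m[225:]=0
ys,xs=np.nonzero(m);print(len(xs),xs.mean(),ys.mean());uv=(xs.mean(),ys.mean())
print('cap',onz('top',uv,118))
w=(170+262/3.7,120+408/3.7)
print('white',onz('top',w,118))
for k in [(252.4,213.3)]: pass
a=onz('top',uv,118);b=onz('top',w,118);k=onz('top',(252.4,213.3),160)
print('mid',(a+b)/2,np.degrees(np.arctan2((a-b)[1],(a-b)[0])),np.degrees(np.arctan2((a-k)[1],(a-k)[0])),np.linalg.norm((a-k)[:2]),np.linalg.norm((b-k)[:2]))
# rim: outer left/right extremes at z=105
for uv in [(170+131/3.7,120+345/3.7),(170+484/3.7,120+355/3.7)]: print('rim',onz('top',uv,100))
for nme,uv in [('bottle',(149,158)),('timer',(156,192))]: print(nme,onz('top',uv,0),onz('top',uv,62),onz('top',uv,125))
print(onz('top',(170,213),0),onz('top',(90,272),0),onz('top',(280,300),0),onz('top',(265,145),380))
```

```text
top [array([521.9,  97.6, 154. ]), array([521.4,  97.4, 160. ]), array([520.8,  97.3, 168. ])]
scene [array([513.5, 103.3, 154. ]), array([504.2, 110. , 160. ]), array([491.8, 119. , 168. ])]
0 nan nan
cap [nan nan nan]
white [481.09704203 129.17996602 118.        ]
mid [nan nan nan] nan nan nan 51.29650703917552
rim [528.75942804 222.57132711 100.        ]
rim [516.25405024 -29.42148181 100.        ]
bottle [699.90317204 395.77792665   0.        ] [687.14556606 380.28124476  62.        ] [674.18219224 364.53461638 125.        ]
timer [600.67900315 375.59685729   0.        ] [592.7026719 361.0726324  62.       ] [584.59769014 346.31414581 125.        ]
[539.46989148 335.80426931   0.        ] [377.94898113 559.51378129   0.        ] [286.63767554  27.49437802   0.        ] [644.54467102  64.46133459 380.        ]<stdin>:7: RuntimeWarning: Mean of empty slice.
  ret = ret.dtype.type(ret / rcount)
```

```bash
cat >> h.py <<'E'
from scipy.spatial.transform import Rotation as Ro
def pose():
    s=r.sense();return s['eef_pos'],Ro.from_euler('xyz',s['tcp_rot']),s
def plan(p1,rpy=None,n=8,op=1,rot=None,start=None):
    p,R,s=pose()
    if start: p,R=np.array(start[0],float),Ro.from_euler('xyz',start[1])
    R1=rot if rot is not None else (Ro.from_euler('xyz',rpy) if rpy is not None else R)
    rv=(R.inv()*R1).as_rotvec()/n
    d=(np.array(p1)-p)/n; rows=[]
    for i in range(n):
        Ri=R*Ro.from_rotvec(rv*i)
        rows.append(' '.join(f'{v:g}' for v in list((Ri.inv().apply(d)/10).round(2))+list(rv.round(3))+[op]))
    for i in range(0,n,8): print('; '.join(rows[i:i+8])+'\n')
E
python3 - <<'E'
from h import *
plan([522,97,260],[np.pi,0,1.571],24)
print(proj('top',[[440,320,0],[475,320,0],[450,330,0]]), proj('top',[[522,97,160]]))
a=onz('top',(262.2,201.4),118);print(a,np.degrees(np.arctan2(a[1]-97,a[0]-522)),np.hypot(a[0]-522,a[1]-97))
E
```

```text
2.21 -2.49 -0.12 -0 -0 -0.056 1; 2.34 -2.36 -0.12 -0 -0 -0.056 1; 2.47 -2.23 -0.12 -0 -0 -0.056 1; 2.59 -2.09 -0.12 -0 -0 -0.056 1; 2.7 -1.94 -0.12 -0 -0 -0.056 1; 2.81 -1.79 -0.12 -0 -0 -0.056 1; 2.9 -1.63 -0.12 -0 -0 -0.056 1; 2.99 -1.46 -0.12 -0 -0 -0.056 1

3.06 -1.29 -0.12 -0 -0 -0.056 1; 3.13 -1.12 -0.12 -0 -0 -0.056 1; 3.19 -0.95 -0.12 -0 -0 -0.056 1; 3.24 -0.77 -0.12 -0 -0 -0.056 1; 3.27 -0.59 -0.12 -0 -0 -0.056 1; 3.3 -0.4 -0.12 -0 -0 -0.056 1; 3.32 -0.22 -0.12 -0 -0 -0.056 1; 3.33 -0.03 -0.12 -0 -0 -0.056 1

3.32 0.15 -0.12 -0 -0 -0.056 1; 3.31 0.34 -0.12 -0 -0 -0.056 1; 3.29 0.52 -0.12 -0 -0 -0.056 1; 3.25 0.7 -0.12 -0 -0 -0.056 1; 3.21 0.88 -0.12 -0 -0 -0.056 1; 3.15 1.06 -0.12 -0 -0 -0.056 1; 3.09 1.23 -0.12 -0 -0 -0.056 1; 3.02 1.4 -0.12 -0 -0 -0.056 1

[[175.66308717 247.84513989]
 [175.62799862 235.48612727]
 [172.11024095 244.38841956]] [[252.57435104 213.05883282]]
[555.26249714  72.14858687 118.        ] -36.76451572695663 41.520915820292274
```

Request:
jog_arm(
  increments="2.2 -2.5 -0.12 0 0 -0.056 1; 2.35 -2.35 -0.12 0 0 -0.056 1; 2.45 -2.25 -0.12 0 0 -0.056 1; 2.6 -2.1 -0.12 0 0 -0.056 1; 2.7 -1.95 -0.12 0 0 -0.056 1; 2.8 -1.8 -0.12 0 0 -0.056 1; 2.9 -1.65 -0.12 0 0 -0.056 1; 3.0 -1.45 -0.12 0 0 -0.056 1",
  squeeze=40,
)

```text
clock: 0.9
eef_pos: [270.8, -370.7, 240.7]
tcp_rot: [-3.141, -0.0, 0.686]
contact_force: [1.3, -0.1, 0.7]
opening: 0.994
```

Request:
jog_arm(
  increments="3.05 -1.3 -0.12 0 0 -0.056 1; 3.15 -1.1 -0.12 0 0 -0.056 1; 3.2 -0.95 -0.12 0 0 -0.056 1; 3.25 -0.75 -0.12 0 0 -0.056 1; 3.25 -0.6 -0.12 0 0 -0.056 1; 3.3 -0.4 -0.12 0 0 -0.056 1; 3.3 -0.2 -0.12 0 0 -0.056 1; 3.35 0 -0.12 0 0 -0.056 1",
)

```text
clock: 1.7
eef_pos: [395.8, -135.8, 250.5]
tcp_rot: [-3.141, 0.0, 1.134]
contact_force: [0.6, -0.3, -0.4]
opening: 1.003
```

Request:
jog_arm(
  increments="3.3 0.15 -0.12 0 0 -0.056 1; 3.3 0.35 -0.12 0 0 -0.056 1; 3.3 0.5 -0.12 0 0 -0.056 1; 3.25 0.7 -0.12 0 0 -0.056 1; 3.2 0.9 -0.12 0 0 -0.056 1; 3.15 1.05 -0.12 0 0 -0.056 1; 3.1 1.25 -0.12 0 0 -0.056 1; 3.0 1.4 -0.12 0 0 -0.056 1",
)

```text
clock: 2.5
eef_pos: [519.5, 99.4, 259.9]
tcp_rot: [-3.141, 0.0, 1.582]
contact_force: [-0.4, -0.1, 0.4]
opening: 1.0
```

Run:
```python
from h import *
s=r.sense();print(s['clock'],s['eef_pos'],s['tcp_rot'],s['qpos'].round(2))
import pickle
c=r.camera_info('wrist');f=r.grab_frame('wrist');pickle.dump(c,open('w1.pkl','wb'));cv2.imwrite('pics/w1.png',f[...,::-1])
```

```text
2.5 [519.50618789  99.4446912  259.86200287] [-3.14111307e+00  1.46378274e-04  1.58235594e+00] [ 0.19  0.18  1.81 -0.    1.16  0.17]
```

View pics/w1.png

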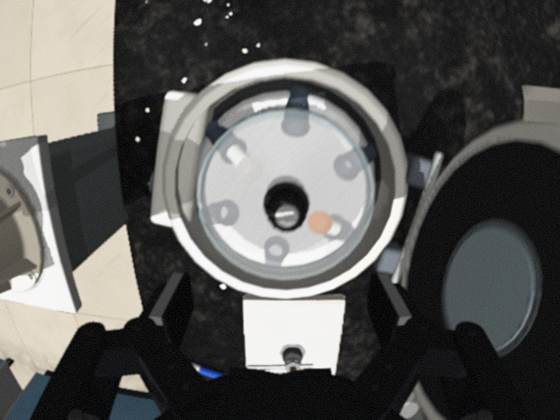

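Run:
```python
from h import *
import pickle
c=pickle.load(open('w1.pkl','rb'))
f=cv2.imread('pics/w1.png');cv2.imwrite('pics/w1c.png',cv2.resize(f[170:270,220:370],None,fx=5,fy=5,interpolation=2))
print('top face',onz('wrist',(286.5,216),168,c),'base',onz('wrist',(287,196),140,c))
# triangulate w/ top camera
```

```text
top face [524.90023005  97.37578814 168.        ] base [525.70531369 105.12996053 140.        ]
```

View pics/w1c.png

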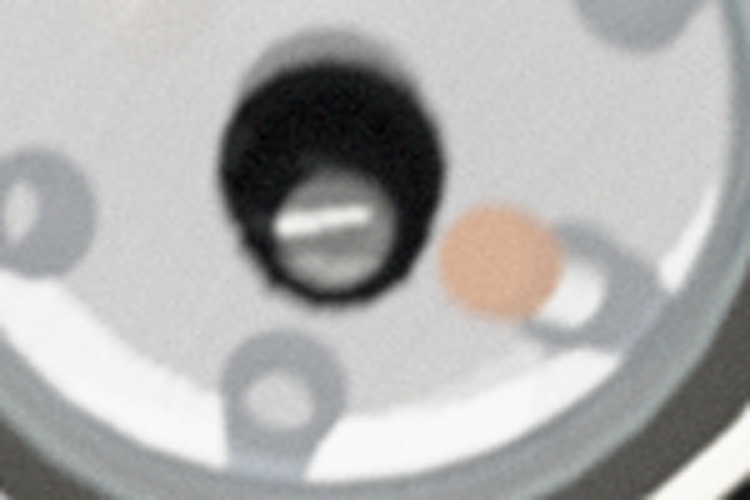

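Run:
```python
from h import *
import pickle
c=pickle.load(open('w1.pkl','rb'))
k=onz('wrist',(287.2,215.4),168,c);a=onz('wrist',(320.2,222.4),120,c);print(k,a,np.degrees(np.arctan2(*(a-k)[1::-1])),np.hypot(*(a-k)[:2]))
plan([523.5,97.5,140],[np.pi,0,1.571],8)
```

```text
[525.42949557  97.87304463 168.        ] [557.87143721  73.85214916 120.        ] -36.51725322667295 40.36685517581719
-0.07 0.02 1.5 0 -0 0.002 1; -0.07 0.02 1.5 0 -0 0.002 1; -0.07 0.02 1.5 0 -0 0.002 1; -0.07 0.02 1.5 0 -0 0.002 1; -0.07 0.02 1.5 0 -0 0.002 1; -0.07 0.02 1.5 0 -0 0.002 1; -0.07 0.02 1.5 0 -0 0.002 1; -0.07 0.02 1.5 0 -0 0.002 1
```

Request:
jog_arm(
  increments="-0.03 0.07 1.5 0 0 0 1; -0.03 0.07 1.5 0 0 0 1; -0.03 0.06 1.5 0 0 0 1; -0.03 0.06 1.5 0 0 0 1; -0.03 0.06 1.5 0 0 0 1; -0.03 0.06 1.5 0 0 0 1; 0 0.06 1.5 0 0 0 1; 0 0.06 1.5 0 0 0 1",
)

```text
clock: 3.35
eef_pos: [523.9, 96.1, 139.2]
tcp_rot: [-3.141, 0.0, 1.58]
contact_force: [0.5, 0.9, 0.3]
opening: 0.999
```

Request:
jog_arm(
  increments="0 0 0 0 0 0 -1; 0 0 0 0 0 0 -1; 0 0 0 0 0 0 -1; 0 0 0 0 0 0 -1; 0 0 0 0 0 0 -1; 0 0 0 0 0 0 -1; 0 0 0 0 0 0 -1; 0 0 0 0 0 0 -1",
)

```text
clock: 4.15
eef_pos: [524.7, 96.4, 141.0]
tcp_rot: [3.14, -0.0, 1.58]
contact_force: [-1.7, -0.4, 7.8]
opening: 0.342
```

Request:
jog_arm(
  increments="0 0 -0.5 0 0 0 -1; 0 0 -0.8 0 0 0 -1; 0 0 -1 0 0 0 -1; 0 0 -1 0 0 0 -1; 0 0 -1.2 0 0 0 -1; 0 0 -1.2 0 0 0 -1; 0 0 -1.2 0 0 0 -1; 0 0 -1.2 0 0 0 -1",
)

```text
clock: 4.95
eef_pos: [524.3, 96.4, 222.3]
tcp_rot: [3.141, -0.0, 1.58]
contact_force: [0.1, 0.6, -0.7]
opening: 0.337
```

Run:
```python
from h import *
s=r.sense();print(s['clock'],s['eef_pos'],s['opening'])
cv2.imwrite('pics/s2.png',r.grab_frame('scene')[...,::-1])
plan([450,330,225],n=16,op=-1)
```

```text
4.95 [524.33703695  96.37313788 222.3230008 ] 0.3370159107869912
1.46 -0.46 -0.01 0 0 0 -1; 1.46 -0.46 -0.01 0 0 0 -1; 1.46 -0.46 -0.01 0 0 0 -1; 1.46 -0.46 -0.01 0 0 0 -1; 1.46 -0.46 -0.01 0 0 0 -1; 1.46 -0.46 -0.01 0 0 0 -1; 1.46 -0.46 -0.01 0 0 0 -1; 1.46 -0.46 -0.01 0 0 0 -1

1.46 -0.46 -0.01 0 0 0 -1; 1.46 -0.46 -0.01 0 0 0 -1; 1.46 -0.46 -0.01 0 0 0 -1; 1.46 -0.46 -0.01 0 0 0 -1; 1.46 -0.46 -0.01 0 0 0 -1; 1.46 -0.46 -0.01 0 0 0 -1; 1.46 -0.46 -0.01 0 0 0 -1; 1.46 -0.46 -0.01 0 0 0 -1
```

View pics/s2.png

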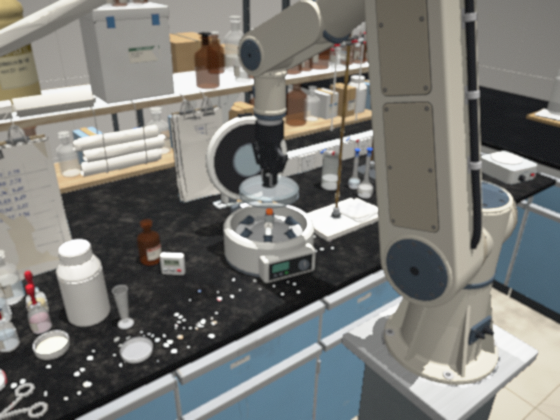

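The cover (around pixel 268,190) hangs in the gripper above the drum; the orange cap shows at (269,212), still in its sleeve.

Request:
jog_arm(
  increments="1 -0.3 0 0 0 0 -1; 1.5 -0.5 0 0 0 0 -1; 2 -0.6 0 0 0 0 -1; 2 -0.6 0 0 0 0 -1; 2 -0.6 0 0 0 0 -1; 2 -0.6 0 0 0 0 -1; 2 -0.6 0 0 0 0 -1; 2 -0.6 0 0 0 0 -1",
)

```text
clock: 5.8
eef_pos: [477.4, 242.6, 220.2]
tcp_rot: [-3.14, 0.0, 1.58]
contact_force: [0.2, -0.8, -0.7]
opening: 0.337
```

Request:
jog_arm(
  increments="2 -0.6 0 0 0 0 -1; 2 -0.6 0 0 0 0 -1; 2 -0.6 0 0 0 0 -1; 1.5 -0.5 0 0 0 0 -1; 1.2 -0.4 0 0 0 0 -1; 0 0 2 0 0 0 -1; 0 0 3 0 0 0 -1; 0 0 3 0 0 0 -1",
)

```text
clock: 6.6
eef_pos: [451.0, 328.2, 140.4]
tcp_rot: [3.141, -0.0, 1.58]
contact_force: [-0.3, 0.2, -0.7]
opening: 0.341
```

Run:
```python
from h import *
s=r.sense();print(s['clock'],s['eef_pos'],s['opening'])
c=r.camera_info('wrist');cv2.imwrite('pics/w2.png',r.grab_frame('wrist')[...,::-1])
cv2.imwrite('pics/t2.png',r.grab_frame('top')[...,::-1])
```

```text
6.6 [450.99804782 328.2415364  140.3864068 ] 0.3407933966824059
```

View pics/t2.png

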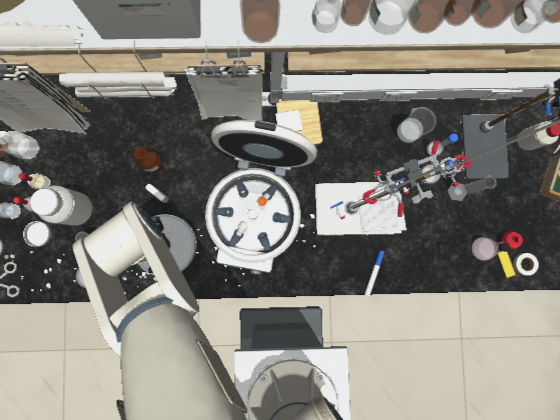

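View pics/w2.png

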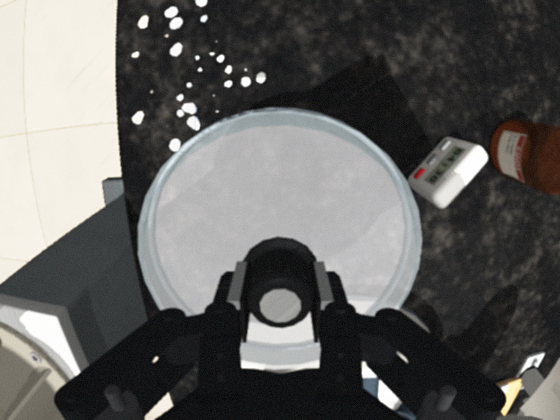

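The cover is level in the jaws over clear bench: the knob is at (283,290) in the wrist view and the timer at (448,172) is well outside its edge. The orange cap is bare at (263,202) in the top view.

Request:
jog_arm(
  increments="0 0 2.5 0 0 0 -1; 0 0 2.5 0 0 0 -1; 0 0 2 0 0 0 -1; 0 0 1.2 0 0 0 -1; 0 0 0.8 0 0 0 -1; 0 0 0.5 0 0 0 -1; 0 0 0.4 0 0 0 -1; 0 0 0.2 0 0 0 -1",
)

```text
clock: 7.5
eef_pos: [451.5, 327.9, 40.4]
tcp_rot: [3.141, -0.0, 1.58]
contact_force: [0.7, -0.8, -1.1]
opening: 0.335
```

Run:
```python
from h import *
im=cv2.imread('pics/t2.png');cv2.imwrite('pics/t2c.png',cv2.resize(im[150:280,190:320],None,fx=4.5,fy=4.5,interpolation=2))
hsv=cv2.cvtColor(im,cv2.COLOR_BGR2HSV);m=((hsv[...,0]<16)&(hsv[...,1]>130)&(hsv[...,2]>120)).astype('uint8')
n,l,st,ce=cv2.connectedComponentsWithStats(m[180:240,230:280]);print([(st[i,4],ce[i]+[230,180]) for i in range(1,n)])
```

```text
[(np.int32(58), array([261.9137931 , 200.87931034]))]
```

View pics/t2c.png

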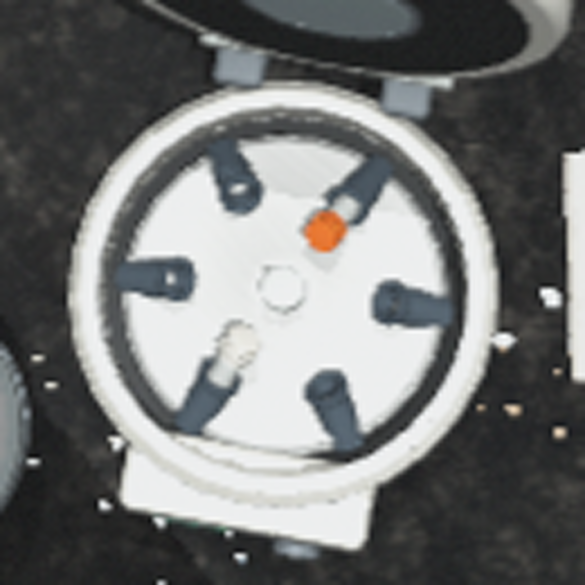

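Request:
jog_arm(
  increments="0 0 0.2 0 0 0 -1; 0 0 0.2 0 0 0 -1; 0 0 0.2 0 0 0 -1; 0 0 0.1 0 0 0 -1; 0 0 0.1 0 0 0 -1; 0 0 0 0 0 0 -1; 0 0 0 0 0 0 -1; 0 0 0 0 0 0 -1",
)

```text
clock: 8.3
eef_pos: [451.1, 327.7, 33.3]
tcp_rot: [3.142, -0.0, 1.58]
contact_force: [-5.9, -2.7, 15.6]
opening: 0.339
```

Run:
```python
from h import *
h=onz('top',(252.4,213.8),120);a=onz('top',(261.95,201),119);b=onz('top',(242.9,226.7),119)
print(h,a,b,np.degrees(np.arctan2(*(a-b)[1::-1])),np.degrees(np.arctan2(*(a-h)[1::-1])),np.hypot(*(a-h)[:2]),np.hypot(*(b-h)[:2]))
# lens: left/right rim (outer) at z~105
for L,R in [((73,300),(497,300))]:
  print(onz('top',(190+L[0]/4.5,150+L[1]/4.5),100),onz('top',(190+R[0]/4.5,150+R[1]/4.5),100))
# inner sleeve feature: end of orange sleeve bottom outer end
e=onz('top',(190+374/4.5,150+163/4.5),75);print(e)
```

```text
[523.16000044  98.29922126 120.        ] [556.22301226  72.78126823 119.        ] [490.19553084 123.57073281 119.        ] -37.568098240566314 -37.66087355618461 41.76516104926854 41.53679756594856
[519.66008804 220.5060468  100.        ] [514.36026861 -28.3936667  100.        ]
[600.57158255  41.55222488  75.        ]
```

Request:
jog_arm(
  increments="0 0 0 0 0 0 1; 0 0 0 0 0 0 1; 0 0 0 0 0 0 1; 0 0 0 0 0 0 1; 0 0 0 0 0 0 1; 0 0 0 0 0 0 1; 0 0 -1 0 0 0 1; 0 0 -2 0 0 0 1",
)

```text
clock: 9.1
eef_pos: [450.3, 327.0, 61.7]
tcp_rot: [-3.139, 0.002, 1.58]
contact_force: [-0.0, -0.8, -0.2]
opening: 1.001
```

Request:
jog_arm(
  increments="0 0 -3 0 0 0 1; 0 0 -4 0 0 0 1; 0 0 -4 0 0 0 1; 0 0 -4 0 0 0 1; 0 0 -4 0 0 0 1; 0 0 -3 0 0 0 1; -1.0 0 -2 0 0 0 0.5; -2.0 0 -1 0 0 0 0.5",
)

```text
clock: 9.9
eef_pos: [451.9, 298.5, 315.2]
tcp_rot: [3.138, -0.002, 1.581]
contact_force: [-0.5, -0.9, 0.0]
opening: 0.748
```

Run:
```python
from h import *
s=r.sense();print(s['clock'],s['eef_pos'],s['opening'],s['qpos'].round(2))
cv2.imwrite('pics/s3.png',r.grab_frame('scene')[...,::-1])
```

```text
9.9 [451.9346622  298.52912357 315.2404658 ] 0.7477632769890119 [0.58 0.15 1.71 0.   1.28 0.57]
```

View pics/s3.png

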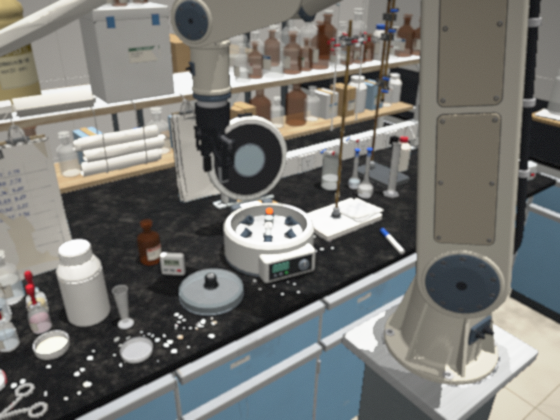

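The cover stands flat on the bench at (211,291), clear of the timer (172,263); the orange tube is still in its sleeve at (269,212).

```bash
cat >> h.py <<'E'
A=np.array([523.8,98,0]);phi=np.radians(-37.6)
def geo(phi=phi,A=A):
    e=np.array([np.cos(phi),np.sin(phi),0]);z=np.array([0,0,1.]);t=np.array([-e[1],e[0],0]);u=(z-e)/np.sqrt(2)
    return e,t,z,u
def orient(tilt,phi=phi):
    e,t,z,u=geo(phi);tz=np.sin(tilt)*e-np.cos(tilt)*z;return Ro.from_matrix(np.array([np.cross(t,tz),t,tz]).T)
E
python3 - <<'E'
from h import *
e,t,z,u=geo();R=orient(np.radians(35))
G=A+61*e+97*z+23.5*u;T=G+19*R.as_matrix()[:,2]
print(T,R.as_euler('xyz'))
plan(T+70*z-20*e,rot=R,n=16,op=0.5)
E
```

```text
[567.59851856  64.27060001  98.05312052] [3.14159265 0.61086524 2.48534885]
-1.38 0.61 0.93 -0.017 -0.035 -0.055 0.5; -1.37 0.52 0.98 -0.017 -0.035 -0.055 0.5; -1.36 0.42 1.04 -0.017 -0.035 -0.055 0.5; -1.35 0.33 1.09 -0.017 -0.035 -0.055 0.5; -1.32 0.24 1.15 -0.017 -0.035 -0.055 0.5; -1.29 0.15 1.2 -0.017 -0.035 -0.055 0.5; -1.25 0.06 1.24 -0.017 -0.035 -0.055 0.5; -1.21 -0.03 1.29 -0.017 -0.035 -0.055 0.5

-1.16 -0.12 1.33 -0.017 -0.035 -0.055 0.5; -1.1 -0.2 1.37 -0.017 -0.035 -0.055 0.5; -1.04 -0.29 1.4 -0.017 -0.035 -0.055 0.5; -0.97 -0.37 1.43 -0.017 -0.035 -0.055 0.5; -0.9 -0.44 1.46 -0.017 -0.035 -0.055 0.5; -0.82 -0.51 1.48 -0.017 -0.035 -0.055 0.5; -0.74 -0.58 1.5 -0.017 -0.035 -0.055 0.5; -0.65 -0.65 1.51 -0.017 -0.035 -0.055 0.5
```

Request:
jog_arm(
  increments="-1.4 0.6 0.95 -0.017 -0.035 -0.055 0.5; -1.35 0.5 1 -0.017 -0.035 -0.055 0.5; -1.35 0.4 1.05 -0.017 -0.035 -0.055 0.5; -1.35 0.35 1.1 -0.017 -0.035 -0.055 0.5; -1.3 0.25 1.15 -0.017 -0.035 -0.055 0.5; -1.3 0.15 1.2 -0.017 -0.035 -0.055 0.5; -1.25 0.05 1.25 -0.017 -0.035 -0.055 0.5; -1.2 0 1.3 -0.017 -0.035 -0.055 0.5",
)

```text
clock: 10.75
eef_pos: [501.2, 188.1, 237.0]
tcp_rot: [3.069, 0.302, 2.014]
contact_force: [0.4, -0.3, 0.4]
opening: 0.749
```

Request:
jog_arm(
  increments="-1.15 -0.1 1.35 -0.017 -0.035 -0.055 0.5; -1.1 -0.2 1.35 -0.017 -0.035 -0.055 0.5; -1.05 -0.3 1.4 -0.017 -0.035 -0.055 0.5; -1.0 -0.35 1.45 -0.017 -0.035 -0.055 0.5; -0.9 -0.45 1.45 -0.017 -0.035 -0.055 0.5; -0.8 -0.5 1.5 -0.017 -0.035 -0.055 0.5; -0.75 -0.6 1.5 -0.017 -0.035 -0.055 0.5; -0.65 -0.65 1.5 -0.017 -0.035 -0.055 0.5",
)

```text
clock: 11.55
eef_pos: [551.3, 78.8, 162.2]
tcp_rot: [-3.14, 0.603, 2.491]
contact_force: [0.5, 0.2, 0.3]
opening: 0.749
```

Run:
```python
from h import *
import pickle
s=r.sense();print(s['clock'],s['eef_pos'],s['tcp_rot'],s['opening'],s['qpos'].round(2))
c=r.camera_info('wrist');pickle.dump(c,open('w3.pkl','wb'));f=r.grab_frame('wrist');cv2.imwrite('pics/w3.png',cv2.resize(f[...,::-1],None,fx=1.4,fy=1.4))
hsv=cv2.cvtColor(f,cv2.COLOR_RGB2HSV);m=((hsv[...,0]<16)&(hsv[...,1]>130)&(hsv[...,2]>120)).astype('uint8')
n,l,st,ce=cv2.connectedComponentsWithStats(m);print([(st[i],ce[i]) for i in range(1,n) if st[i,4]>60])
```

```text
11.55 [551.33886082  78.83950811 162.17820213] [-3.14023847  0.60324427  2.49072655] 0.7487937868692681 [ 0.46  0.26  2.12 -0.92  0.69  0.25]
[(array([258, 196,  37,  36, 983], dtype=int32), array([276.25127162, 213.60630722]))]
```

View pics/w3.png

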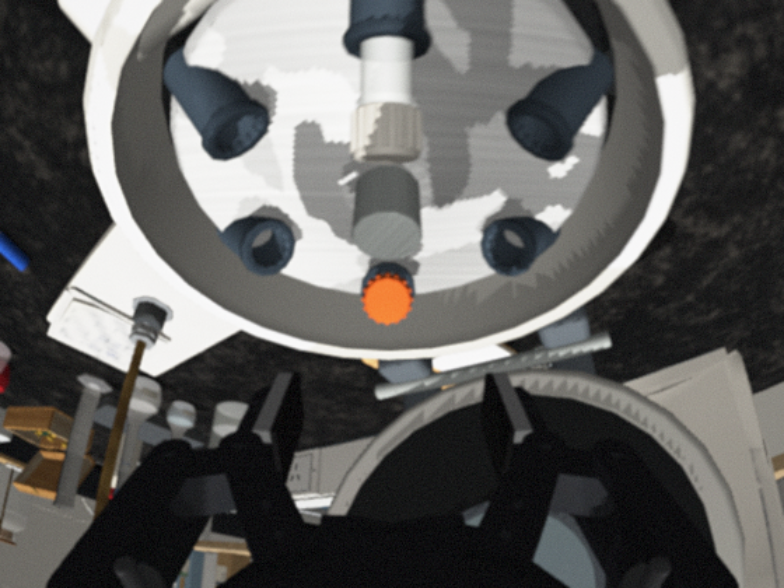

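Run:
```python
from h import *
import pickle
c=pickle.load(open('w3.pkl','rb'));e,t,z,u=geo()
a=onz('wrist',(276.3,213.6),121,c);h=onz('wrist',(388/1.4,236/1.4),120,c)
print('captop',a,(a-A)@e,(a-A)@t,'hub',h,np.degrees(np.arctan2(*(a-h)[1::-1])),np.hypot(*(a-h)[:2]))
p,R,s=pose();print('tcp t-off',(p-A)@t,(p-A)@e)
R1=orient(np.radians(35))
G=A+61*e+97*z+23.5*u;T=G+19*R1.as_matrix()[:,2]
print(T);plan(T,rot=R1,n=8,op=0)
```

```text
captop [553.1872027   74.01743677 121.        ] 37.91602132417574 -1.070676860398207 hub [524.31186355  96.95076376 120.        ] -38.457250851921 36.87441793708252
tcp t-off -0.9310108049575011 33.60327617244887
[567.59851856  64.27060001  98.05312052]
0.22 0.01 0.79 -0 -0.001 0.001 0; 0.22 0.01 0.79 -0 -0.001 0.001 0; 0.22 0.01 0.79 -0 -0.001 0.001 0; 0.22 0.01 0.79 -0 -0.001 0.001 0; 0.22 0.01 0.79 -0 -0.001 0.001 0; 0.22 0.01 0.79 -0 -0.001 0.001 0; 0.22 0.01 0.79 -0 -0.001 0.001 0; 0.22 0.01 0.79 -0 -0.001 0.001 0
```

The cap shows at (388,299) in this enlarged view, lined up with the hub and the white tube and midway between the open jaws. Position estimates from the top and wrist views agree to within 2 mm.

Request:
jog_arm(
  increments="0.22 0 0.8 0 0 0 0; 0.22 0 0.8 0 0 0 0; 0.22 0 0.8 0 0 0 0; 0.22 0 0.8 0 0 0 0; 0.22 0 0.8 0 0 0 0; 0.22 0 0.8 0 0 0 0; 0.22 0 0.8 0 0 0 0; 0.22 0 0.8 0 0 0 0",
)

```text
clock: 12.4
eef_pos: [568.5, 65.6, 98.7]
tcp_rot: [-3.14, 0.602, 2.489]
contact_force: [-0.4, -0.2, 0.3]
opening: 0.502
```

Run:
```python
from h import *
import pickle
s=r.sense();print(s['clock'],s['eef_pos'],s['tcp_rot'],s['contact_force'],s['opening'])
f=r.grab_frame('wrist');cv2.imwrite('pics/w4.png',cv2.resize(f[...,::-1],None,fx=1.4,fy=1.4))
```

```text
12.4 [568.51831151  65.64883353  98.71719916] [-3.1401139   0.60180669  2.488616  ] [-0.35369349 -0.151144    0.26806908] 0.5017147175989258
```

View pics/w4.png

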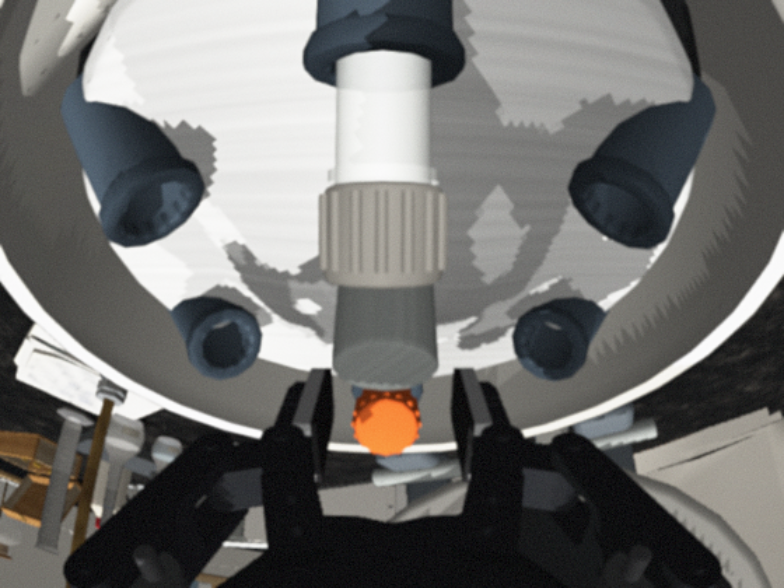

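The cap at (387,420) sits midway between the jaws, with no contact.

Request:
jog_arm(
  increments="0 0 0 0 0 0 -1; 0 0 0 0 0 0 -1; 0 0 0 0 0 0 -1; 0 0 0 0 0 0 -1; 0 0 0 0 0 0 -1; 0 0 0 0 0 0 -1; 0 0 0 0 0 0 -1; 0 0 0 0 0 0 -1",
  squeeze=50,
)

```text
clock: 13.25
eef_pos: [568.4, 65.8, 99.5]
tcp_rot: [-3.14, 0.602, 2.489]
contact_force: [-1.8, -0.3, 1.2]
opening: 0.217
```

Run:
```python
from h import *
p,R,s=pose();print(s['clock'],p,s['tcp_rot'],s['contact_force'],s['opening'])
e,t,z,u=geo()
f=r.grab_frame('wrist');cv2.imwrite('pics/w5.png',f[...,::-1])
print('u in tool',R.inv().apply(u),'z in tool',R.inv().apply(z))
```

```text
13.25 [568.38255313  65.80981483  99.51772158] [-3.14034286  0.60198994  2.48855051] [-1.76152779 -0.3228804   1.22219039] 0.2174081685286389
u in tool [ 0.1823787   0.00103508 -0.98322782] z in tool [-0.56628372 -0.00103009 -0.82420973]
```

View pics/w5.png

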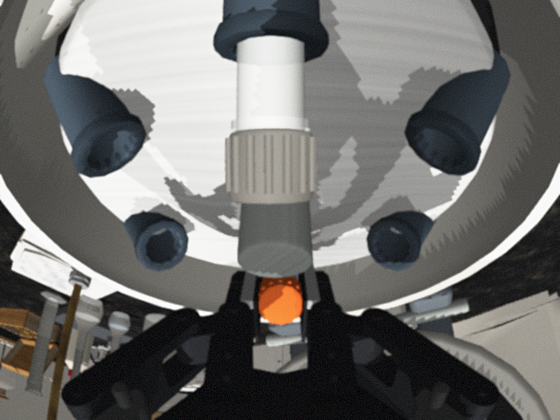

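The cap is held between the pads at (281,299), opening 18.5 mm. Now I'll pull along the sleeve.

Request:
jog_arm(
  increments="0.04 0 -0.2 0 0 0 -1; 0.05 0 -0.3 0 0 0 -1; 0.07 0 -0.4 0 0 0 -1; 0.09 0 -0.5 0 0 0 -1; 0.09 0 -0.5 0 0 0 -1; 0.09 0 -0.5 0 0 0 -1; 0.09 0 -0.5 0 0 0 -1; 0.09 0 -0.5 0 0 0 -1",
)

```text
clock: 14.1
eef_pos: [548.8, 80.8, 124.4]
tcp_rot: [-3.14, 0.602, 2.489]
contact_force: [0.1, -0.5, 0.0]
opening: 0.217
```

Run:
```python
from h import *
p,R,s=pose();print(s['clock'],p,s['tcp_rot'],s['contact_force'],s['opening'])
f=r.grab_frame('wrist');cv2.imwrite('pics/w6.png',f[...,::-1])
cv2.imwrite('pics/s6.png',cv2.resize(r.grab_frame('scene')[150:300,180:380,::-1],None,fx=3.5,fy=3.5,interpolation=2))
```

```text
14.1 [548.84051858  80.82007309 124.3887343 ] [-3.14039522  0.60194538  2.4885613 ] [ 0.07649187 -0.53252776  0.02468487] 0.21706896043023005
```

View pics/w6.png

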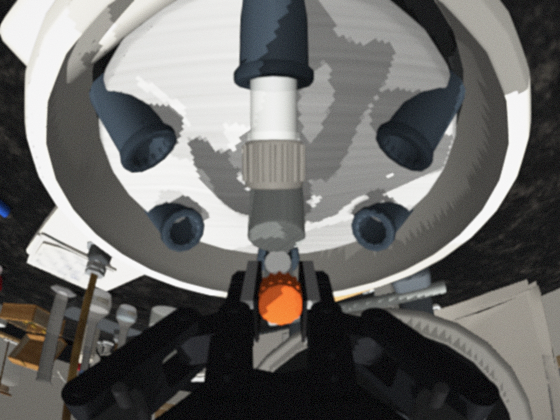

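View pics/s6.png

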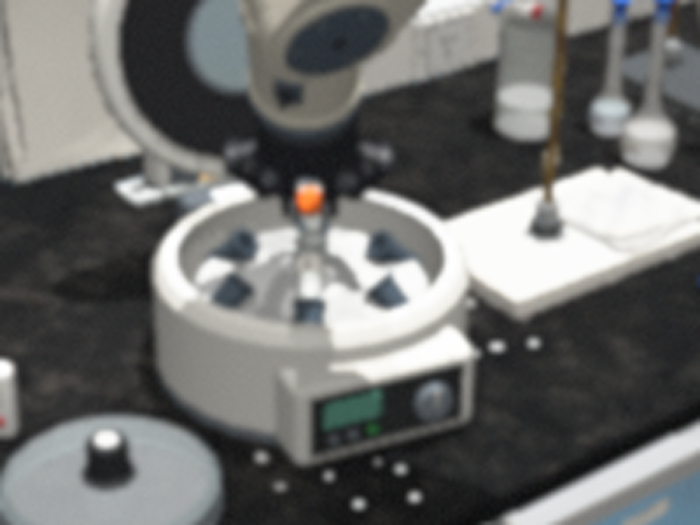

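The tube has come out with the cap, in line and with no side force; the sleeve mouth is visible at (282,265). I'll keep pulling, then lift.

Request:
jog_arm(
  increments="0.09 0 -0.5 0 0 0 -1; 0.09 0 -0.5 0 0 0 -1; 0.09 0 -0.5 0 0 0 -1; 0.09 0 -0.5 0 0 0 -1; 0.09 0 -0.5 0 0 0 -1; -0.5 0 -0.8 0 0 0 -1; -0.9 0 -1.2 0 0 0 -1; -1.1 0 -1.65 0 0 0 -1",
)

```text
clock: 15.0
eef_pos: [534.5, 91.4, 186.7]
tcp_rot: [-3.139, 0.601, 2.49]
contact_force: [-0.1, 0.0, 0.2]
opening: 0.213
```

Request:
jog_arm(
  increments="-1.1 0 -1.65 0 0 0 -1; -1.1 0 -1.65 0 0 0 -1; -1.1 0 -1.65 0 0 0 -1; -1.1 0 -1.65 0 0 0 -1; -1.1 0 -1.65 0 0 0 -1; -1.1 0 -1.65 0 0 0 -1; -0.8 0 -1.2 0 0 0 -1; 0 0 0 0 0 0 -1",
)

```text
clock: 15.8
eef_pos: [534.3, 93.2, 322.1]
tcp_rot: [3.139, 0.603, 2.486]
contact_force: [0.1, 0.3, -1.1]
opening: 0.214
```

Run:
```python
from h import *
p,R,s=pose();print(s['clock'],p,s['tcp_rot'],s['contact_force'],s['opening'],s['qpos'].round(2))
cv2.imwrite('pics/s7.png',cv2.resize(r.grab_frame('scene')[100:300,180:380,::-1],None,fx=3,fy=3,interpolation=2))
R1=orient(np.radians(-10)); print(R1.as_euler('xyz'))
plan([430,260,270],rot=R1,n=24,op=-1)
```

```text
15.8 [534.30145785  93.24733963 322.11559352] [3.13876847 0.60339794 2.48640534] [ 0.12209405  0.26333531 -1.0932033 ] 0.21376724971502337 [ 0.5   0.01  1.98 -0.67  0.99 -0.08]
[-3.14159265 -0.17453293  2.48534885]
0.75 0.29 -0.26 0 0.032 0 -1; 0.76 0.29 -0.24 0 0.032 0 -1; 0.77 0.29 -0.21 0 0.032 0 -1; 0.77 0.29 -0.19 0 0.032 0 -1; 0.78 0.29 -0.16 0 0.032 0 -1; 0.78 0.29 -0.14 0 0.032 0 -1; 0.79 0.29 -0.11 0 0.032 0 -1; 0.79 0.29 -0.09 0 0.032 0 -1

0.79 0.29 -0.06 0 0.032 0 -1; 0.79 0.29 -0.03 0 0.032 0 -1; 0.8 0.29 -0.01 0 0.032 0 -1; 0.8 0.29 0.02 0 0.032 0 -1; 0.79 0.29 0.04 0 0.032 0 -1; 0.79 0.29 0.07 0 0.032 0 -1; 0.79 0.29 0.09 0 0.032 0 -1; 0.79 0.29 0.12 0 0.032 0 -1

0.78 0.29 0.15 0 0.032 0 -1; 0.78 0.29 0.17 0 0.032 0 -1; 0.77 0.29 0.2 0 0.032 0 -1; 0.76 0.29 0.22 0 0.032 0 -1; 0.76 0.29 0.25 0 0.032 0 -1; 0.75 0.29 0.27 0 0.032 0 -1; 0.74 0.29 0.29 0 0.032 0 -1; 0.73 0.29 0.32 0 0.032 0 -1
```

View pics/s7.png

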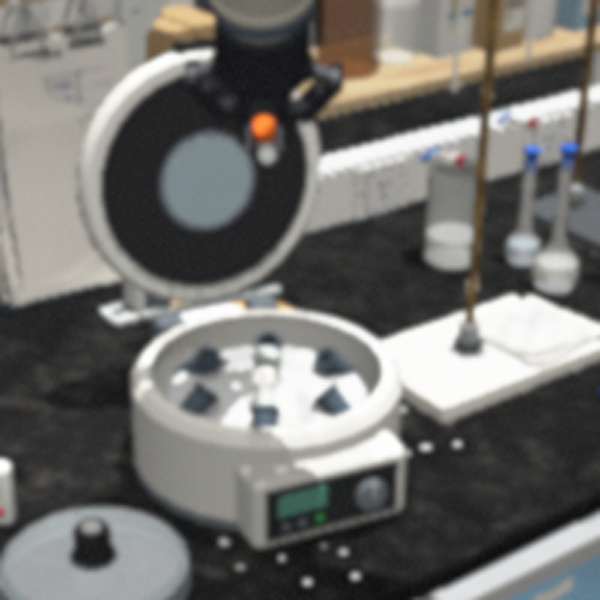

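Request:
jog_arm(
  increments="0.75 0.3 -0.25 0 0.033 0 -1; 0.75 0.3 -0.25 0 0.033 0 -1; 0.75 0.3 -0.2 0 0.033 0 -1; 0.75 0.3 -0.2 0 0.033 0 -1; 0.8 0.3 -0.15 0 0.033 0 -1; 0.8 0.3 -0.15 0 0.033 0 -1; 0.8 0.3 -0.1 0 0.033 0 -1; 0.8 0.3 -0.1 0 0.033 0 -1",
)

```text
clock: 16.65
eef_pos: [498.4, 149.2, 301.5]
tcp_rot: [-3.138, 0.335, 2.489]
contact_force: [0.3, 0.6, -0.1]
opening: 0.214
```

Request:
jog_arm(
  increments="0.8 0.3 -0.05 0 0.033 0 -1; 0.8 0.3 -0.05 0 0.033 0 -1; 0.8 0.3 0 0 0.033 0 -1; 0.8 0.3 0 0 0.033 0 -1; 0.8 0.3 0.05 0 0.033 0 -1; 0.8 0.3 0.05 0 0.033 0 -1; 0.8 0.3 0.1 0 0.033 0 -1; 0.8 0.3 0.1 0 0.033 0 -1",
)

```text
clock: 17.45
eef_pos: [463.7, 205.9, 285.4]
tcp_rot: [-3.138, 0.072, 2.488]
contact_force: [0.3, 0.2, -0.5]
opening: 0.216
```

Request:
jog_arm(
  increments="0.8 0.3 0.15 0 0.033 0 -1; 0.8 0.3 0.15 0 0.033 0 -1; 0.75 0.3 0.2 0 0.033 0 -1; 0.75 0.3 0.2 0 0.033 0 -1; 0.75 0.3 0.25 0 0.033 0 -1; 0.75 0.3 0.25 0 0.033 0 -1; 0.75 0.3 0.3 0 0.033 0 -1; 0.75 0.3 0.3 0 0.033 0 -1",
)

```text
clock: 18.25
eef_pos: [429.2, 262.7, 270.1]
tcp_rot: [-3.138, -0.193, 2.487]
contact_force: [0.1, 0.1, -0.1]
opening: 0.214
```

Run:
```python
from h import *
import pickle
p,R,s=pose();print(s['clock'],p,s['tcp_rot'],s['contact_force'],s['opening'],s['qpos'].round(2))
f=r.grab_frame('scene');cv2.imwrite('pics/s8.png',f[...,::-1]);cv2.imwrite('pics/s8c.png',cv2.resize(f[100:300,120:320,::-1],None,fx=3,fy=3,interpolation=2))
pickle.dump(r.camera_info('wrist'),open('w8.pkl','wb'))
cv2.imwrite('pics/w8.png',r.grab_frame('wrist')[...,::-1])
cv2.imwrite('pics/t8.png',r.grab_frame('top')[...,::-1])
```

```text
18.25 [429.22969718 262.6597078  270.08090529] [-3.13824138 -0.19254605  2.48668014] [ 0.10723506  0.09124987 -0.13461176] 0.21381740415465716 [ 0.43  0.18  1.8   0.18  1.27 -0.55]
```

View pics/s8c.png

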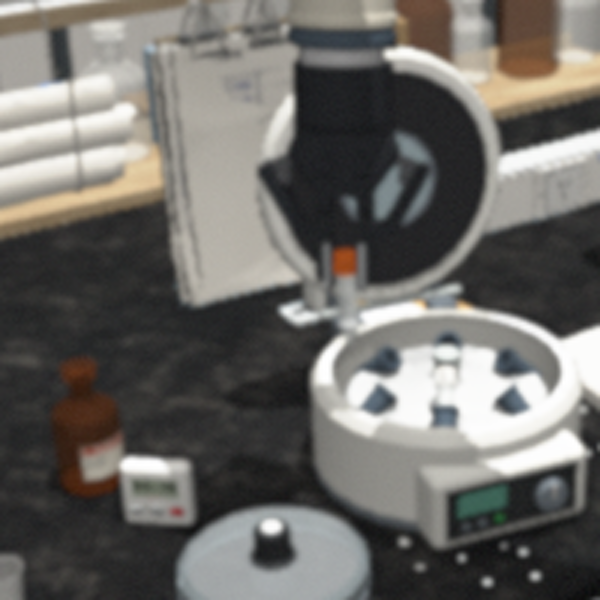

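View pics/w8.png

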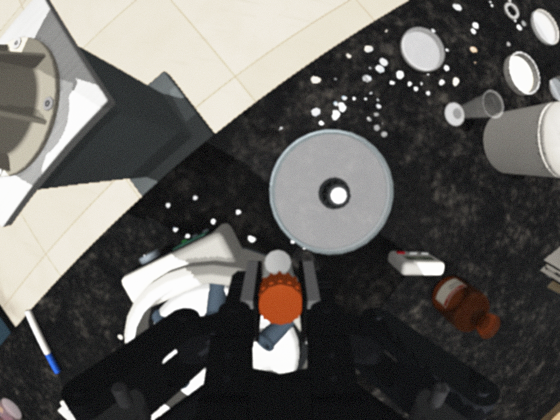

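View pics/t8.png

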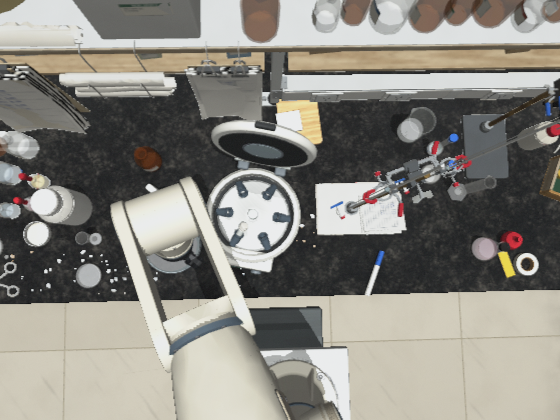

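Run:
```python
from h import *
import pickle
c=pickle.load(open('w8.pkl','rb'));p,R,s=pose()
e,t,z,u=geo()
def fp(P):
    X=cv2.Rodrigues(c['rvec'])[0]@P+c['tvec'].ravel();th=np.arctan2(np.hypot(*X[:2]),X[2]);k=th/np.hypot(*X[:2]);return c['K'][:2,:2]@(X[:2]*k)+c['K'][:2,2]
G=p-19*R.as_matrix()[:,2]
for a in (-10,-5,0,5,10):
    ar=np.radians(a);ax=np.cos(ar)*z+np.sin(ar)*e
    print(a,'cap',fp(G+12*ax).round(1),'tip',fp(G-66*ax).round(1), 'scene',proj('scene',[G+12*ax,G-66*ax]).round(1).tolist())
for a in (-8,8):
    ar=np.radians(a);ax=np.cos(ar)*z+np.sin(ar)*t
    print('t',a,'cap',fp(G+12*ax).round(1),'tip',fp(G-66*ax).round(1), 'scene',proj('scene',[G+12*ax,G-66*ax]).round(1).tolist())
f=cv2.imread('pics/w8.png');cv2.imwrite('pics/w8c.png',cv2.resize(f[220:340,220:340],None,fx=5,fy=5,interpolation=2))
f=cv2.imread('pics/s8.png');cv2.imwrite('pics/s8d.png',cv2.resize(f[170:220,210:260],None,fx=10,fy=10,interpolation=2))
```

```text
-10 cap [280.7 304.5] tip [280.7 275. ] scene [[234.4, 183.3], [235.9, 210.1]]
-5 cap [280.7 306.8] tip [280.8 266.4] scene [[234.5, 183.1], [235.7, 211.5]]
0 cap [280.7 309.1] tip [280.8 257.8] scene [[234.5, 182.9], [235.5, 212.7]]
5 cap [280.7 311.3] tip [280.8 249.4] scene [[234.6, 182.7], [235.2, 213.8]]
10 cap [280.7 313.3] tip [280.8 241.1] scene [[234.6, 182.6], [235.0, 214.6]]
t -8 cap [276.7 309. ] tip [294.9 258.1] scene [[235.2, 182.9], [231.6, 212.4]]
t 8 cap [284.7 309. ] tip [266.6 258. ] scene [[233.8, 182.9], [239.3, 212.5]]
```

View pics/w8c.png

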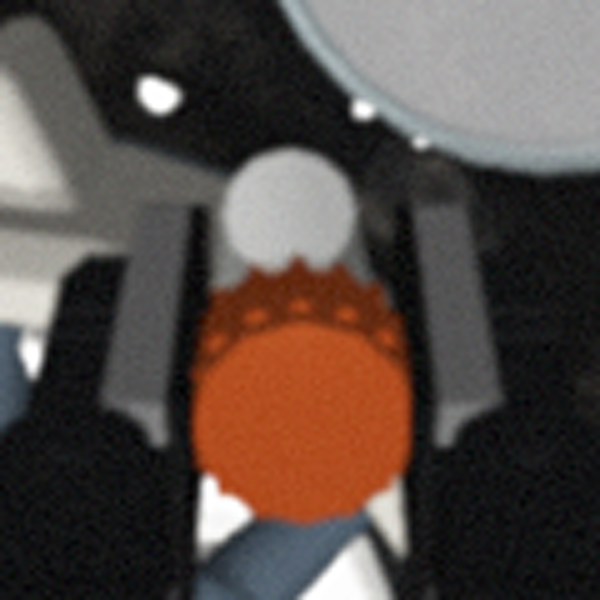

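View pics/s8d.png

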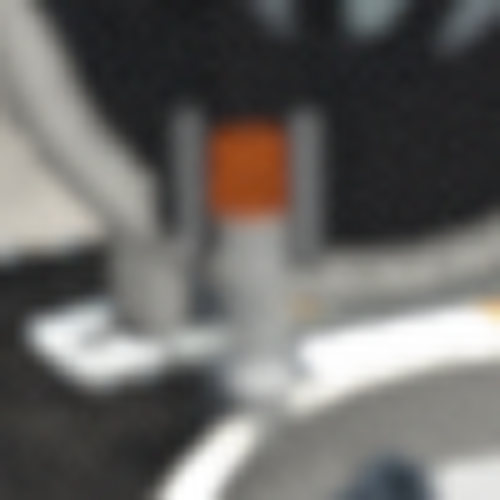

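Wrist and scene views both show the tube near upright, about 2–5° short of it along the old lean. The white tube is still in its sleeve. I'll trim a little and settle.

Request:
jog_arm(
  increments="0 0 0 0 0.02 0 -1; 0 0 0 0 0.02 0 -1; 0 0 0 0 0.01 0 -1; 0 0 0 0 0 0 -1; 0 0 0 0 0 0 -1; 0 0 0 0 0 0 -1; 0 0 0 0 0 0 -1; 0 0 0 0 0 0 -1",
)

```text
clock: 19.2
eef_pos: [430.0, 262.8, 271.5]
tcp_rot: [-3.141, -0.24, 2.488]
contact_force: [0.0, -1.3, -1.0]
opening: 0.216
```

Run:
```python
from h import *
p,R,s=pose();print(s['clock'],p,s['tcp_rot'],s['contact_force'],s['opening'],abs(s['qvel']).max())
f=r.grab_frame('scene')[...,::-1];cv2.imwrite('pics/s9.png',np.hstack([cv2.resize(f[170:220,210:260],None,fx=8,fy=8,interpolation=2),cv2.resize(f[200:300,160:260],None,fx=4,fy=4,interpolation=2)]))
w=r.grab_frame('wrist')[...,::-1];cv2.imwrite('pics/w9.png',cv2.resize(w[220:340,220:340],None,fx=5,fy=5,interpolation=2))
```

```text
19.2 [429.97720294 262.78130589 271.50461466] [-3.14051768 -0.23996382  2.48771899] [ 0.03026608 -1.29227818 -0.96049441] 0.21550777179153474 0.0014216658138291453
```

View pics/s9.png

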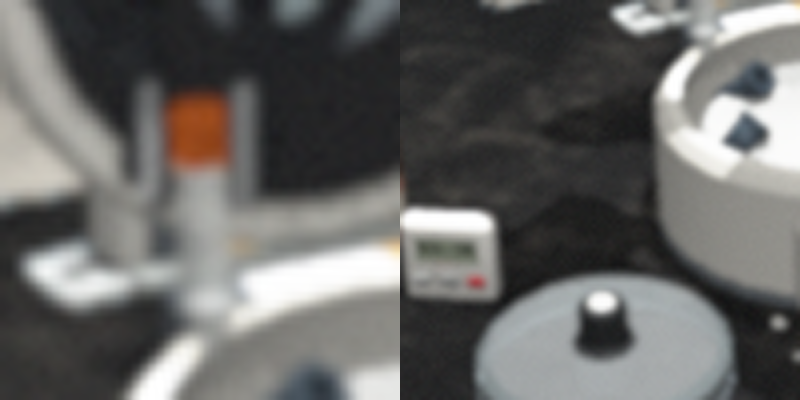

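View pics/w9.png

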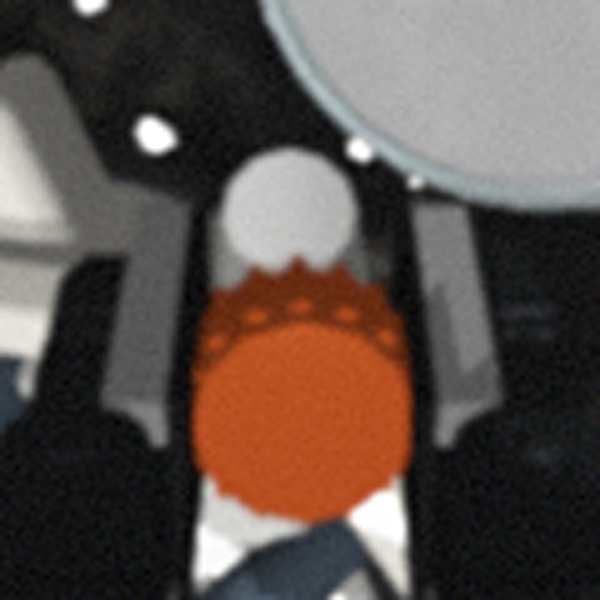

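The tube stands upright and hasn't shifted in the jaws (cap at (303,420) and tip at (290,208) in the enlarged crop, as before). The cover sits flat, and the arm is still.

```bash
python3 -c "
from rig import r
print(r.sign_off())"
```

```text
the job is handed in; nothing more can be done
None
```

I handed the job in at about 19.3 s of the 56 s allowed. The hand-in reports no verdict, so the results below come from my own checks.

- **Cover:** I lifted it off by the knob and set it down at about (450, 328) mm, 240 mm from the drum axis. The last pictures show it flat and released, clear of the timer.
- **Orange tube:** I gripped it by the cap and drew it 60 mm along its sleeve with almost no side force. Then I lifted it, turned it upright, and held it out beside the machine, its tip about 220 mm above the bench. It is about 185 mm from the drum axis.
- **Last checks:** The arm was still and the grip steady, at an opening of 0.216. The white tube was in its sleeve when last in view, just before the final small turn. The timer showed no movement in the last picture. I saw no sign of the bottle or pen moving, but I made no separate measurement.
- **Disagreement between views:** Before a final 0.05 rad trim, the wrist view put the tube about 2° short of upright and the scene view about 5°. After the trim it should be within about 3°, against a limit of 10°. I checked by eye afterwards that it had not slipped, but I did not measure the angle again.

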